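# Fit the axle of a wire-reel stand

### The arm

A 6-joint arm with a two-finger parallel gripper is mounted at the origin on the work surface. World frame = base frame: x ahead of the robot, y to its left, z up, the work surface at z = 0. Lengths are in m, angles in degrees, forces in N, time in s.
With the tool pointing down it reaches from about 0.3 to 0.75 m from the base axis. Payload 8.5 kg.
Tool frame: the origin (TCP) lies between the finger pads; the fingertips stand 14 mm ahead of it and the grasp point (between the pads) lies 5 mm behind it; x points along the fingers, z is the direction in which the jaws open and shut, and the axes are right-handed (so a half turn about x gives the same grasp; the last joint's range is limited). The gripper opens to 85 mm and grips with 20 to 120 N. Pads are 22 mm wide; open, the fingers measure 114 mm over their backs; the gripper's body (76 mm by 85 mm) begins 54 mm behind the grasp point. The pads swing forward as they close: fully open they stand 13 mm farther back than shut.
Start: joints at [-12.336, 21.807, 74.336, -0, 83.858, -12.336], TCP at [0.55, 0, 0.245] pointing down, gripper open.
Joint ranges: [-178.18, 178.18], [-50.72, 133.34], [12.68, 142.11], [-81.47, 261.47], [9.98, 163.14], [-165.26, 165.26]. Speed limits (degrees/s): [136.94, 136.94, 180, 180, 180, 180].

### API

Orientations are given as a 3x3 rotation matrix whose columns are the frame's x, y, z axes.
In Python, from rig import env gives the robot as it stands.
- The arm moves only by the shell command python3 -m jog 'ROWS' [FORCE]. ROWS is JSON, a list of rows, each a list of 5 numbers: the opening, from -1 (shut) to 1 (fully open), so that 0 is half open, then the shift along the tool's x, y, z in m, then the turn about the tool's x in rad. In form: [[claw, dx, dy, dz, yaw], ...]. A call has 1 to 20 rows; each row is the pose to reach, as a shift and turn from the pose commanded when the call began, along the tool's axes at that moment; what a row does not reach only later rows make up. A row lasts 1/10 s, in which the tool goes at most 50 mm and 8.59 degrees, less where a joint would pass 70% of its speed; a pose out of reach is approached as far as the arm can. A call with a gripper value outside its range is refused whole. The fingers move at their own pace and stop on an object; FORCE is the grip in N (left out, the last holds). Time passes only in rows, so rows that repeat a pose let the fingers close. It gives the time, the measured TCP pose, the force and the opening at its end, in the units of the state.
- env.observe(): the state, without advancing time (a new reading comes with each control period).
- env.get_image(name): name is "scene" or "side" or "wrist"; returns the picture (480x640x3 uint8, red, green, blue); there is no depth.
- env.camera_model(name): a dict with "fx", "fy", "cx", "cy" (pixels), "origin" and "orientation" of the camera in the world. Camera axes: x right, y up, looking along -z (the intrinsics and any distortion apply to the point x, -y, -z); pixel columns grow to the right and rows downward; lengths in m; the calibration is good to about 2 mm. A picture is of the moment at which its call begins: read the wrist's pose just before it. camera_model takes no time and is no camera call; for the wrist camera it gives the pose at the moment of the call.
- env.close_job(): hands the job in, once; it reports no verdict.
The state is a dict: "time_s": time; "q": joint angles; "qvel": joint speeds; "joint_efforts": joint torques, N m; "position": TCP position; "tool_rot": TCP orientation; "ft_force": force on the tool from outside, world axes, zero at the start; "wrist_torque": the same for the moment, N m; "grip_width": finger opening in m.
Only numpy, scipy, OpenCV 4.12 (cv2) and the standard library are available. Lean on these libraries where they do the work, as an engineer would, in place of code of your own. Each camera call takes 0.05 s, during which the arm holds its last target.

### The job

Take the longer of the two plain steel axles from the wooden rack and slide it through the side plates of the reel stand and the empty reel waiting between them, until it sticks out about evenly on both sides; then let go of it. Leave the shorter axle lying in the rack.

Things in the scene. Friction and masses are not known exactly. Their poses are not given: they have to be found in the camera images.
- long_axle_center (a point): Centre of the long axle: plain steel rod, 12 mm diameter, 260 mm long, about 0.1 kg, both ends alike; y axis along the rod, which may roll about it. It starts level, 36 mm above the table, in one of two notched places of a low fixed plywood rack. The rack's crossbars hold it 45 mm either side of its centre (12 mm thick, lugs 40 mm high); it is free to grip from 65 mm off centre outwards.
- short_axle_center (a point): Centre of the short axle: the same 12 mm rod but 140 mm long, y axis along it. It lies in the rack's other place, parallel to the long one and 110 mm from it; which is in which place varies. Not needed: it stays in the rack.
- stand_axis (a point): Middle of the fixed reel stand's hole axis, 80 mm above the table; y axis along the holes, level. Two upright aluminium plates, 8 mm thick, stand across it, from 32 to 40 mm either side of this point; each is 96 mm wide, 110 mm high above the table, with a round 32 mm hole on the axis, open from both sides.
- reel_center (a point): Centre of the small empty reel (cardboard flanges 84 mm in diameter, white core, 56 mm wide along its y axis, 0.12 kg) resting loose on two rods of the stand between the plates, its 34 mm bore in line with the holes. Its top is 122 mm above the table. It can roll about its y axis.
Mind the look-alikes: they are no part of the job. Leave any purple or red look-alike of the part that bears reel_center alone.

How it is judged (in metres and radians):
At the end, for the whole second after the job is handed in: The long axle rests through both plates and the reel: its centre within 15 mm of the hole axis and 42 mm of the stand's middle along it, under 0.25 rad from the axis; the reel's centre is within 20 mm of the stand's axis point, the short axle within 30 mm of its start (x of long_axle_center in the frame of stand_axis between -0.015 and 0.015 m and z of long_axle_center in the frame of stand_axis between -0.015 and 0.015 m and y of long_axle_center in the frame of stand_axis between -0.042 and 0.042 m and angle between the y axis of long_axle_center and the y axis of stand_axis, either way round below 0.25 rad and distance between reel_center and stand_axis below 0.02 m and linear speed of long_axle below 0.03 m/s and distance of short_axle_center from where it was at the start of the episode below 0.03 m); the robot touches nothing.
It fails at once if the short axle is taken or knocked out of its place (moved more than 50 mm) (distance of short_axle_center from where it was at the start of the episode above 0.05 m).
It also fails if it takes over 38 s, if anything falls off the work surface, if the arm or the gripper's body presses on something with over 40 N, if the wrist force passes 120 N, or if a joint passes its speed limit or range.

## Working session

There is one attempt and no reset: what is moved stays moved. The work goes in short steps, Python scripts to look and compute and a shell command to move; the robot and the scene stay as the last step left them, time stands still between calls to the robot, and variables do not carry over. Pictures are saved under pics/ and viewed, and the job is handed in when it is done.

```bash
ls; mkdir -p pics; cat > h.py <<'E'
import numpy as np, cv2, json
from rig import env
def ray(cm,u,v):
    d=np.array([(u-cm['cx'])/cm['fx'],-(v-cm['cy'])/cm['fy'],-1.0]); R=np.array(cm['orientation']); return np.array(cm['origin']),R@d
def onplane(cm,u,v,z):
    o,d=ray(cm,u,v); return o+d*(z-o[2])/d[2]
def proj(cm,p):
    c=np.array(cm['orientation']).T@(np.array(p)-np.array(cm['origin'])); return cm['cx']+cm['fx']*c[0]/-c[2], cm['cy']+cm['fy']*-c[1]/-c[2]
E
python3 - <<'E'
from h import *
s=env.observe(); print(s['time_s'],s['position'],s['tool_rot'],s['grip_width'])
for n in ['scene','side','wrist']:
    cm=env.camera_model(n); im=env.get_image(n); np.save(f'pics/{n}0.npy',im); json.dump({k:np.array(v).tolist() if not isinstance(v,str) else v for k,v in cm.items()},open(f'pics/{n}0.json','w')); cv2.imwrite(f'pics/{n}0.png',im[:,:,::-1]); print(n,cm)
E
```

```text
pics
0.0 [5.49742335e-01 6.90979366e-05 2.44687519e-01] [[-1.43227407e-03  9.34995474e-07  9.99998974e-01]
 [ 3.54872164e-04  9.99999937e-01 -4.26721654e-07]
 [-9.99998911e-01  3.54871189e-04 -1.43227431e-03]] 0.08522331772386281
scene {'fx': 516.4412789989777, 'fy': 516.4412789989777, 'cx': 317.8667273749395, 'cy': 239.92724650675936, 'origin': array([0.93443896, 0.48569718, 0.76785066]), 'orientation': array([[-0.78412507, -0.45753502,  0.41929654],
       [ 0.62043462, -0.59366358,  0.51246896],
       [ 0.01444859,  0.66198584,  0.74937706]])}
side {'fx': 475.1217887490722, 'fy': 475.1217887490722, 'cx': 323.6196127439654, 'cy': 241.08386310177852, 'origin': array([ 0.25712814, -0.45911944,  0.62467005]), 'orientation': array([[ 0.84601029,  0.34960058, -0.40254941],
       [-0.53288016,  0.57918046, -0.61691874],
       [ 0.0174736 ,  0.73643019,  0.67628784]])}
wrist {'fx': 393.7047822889328, 'fy': 393.7047822889328, 'cx': 320.87702734977887, 'cy': 235.3434276018616, 'origin': array([0.54954133, 0.06982201, 0.37289413]), 'orientation': array([[ 9.99999999e-01,  5.56489497e-06, -4.36293475e-05],
       [ 6.56435039e-06,  9.61969794e-01,  2.73155845e-01],
       [ 4.34901980e-05, -2.73155845e-01,  9.61969793e-01]])}
```

View pics/scene0.png

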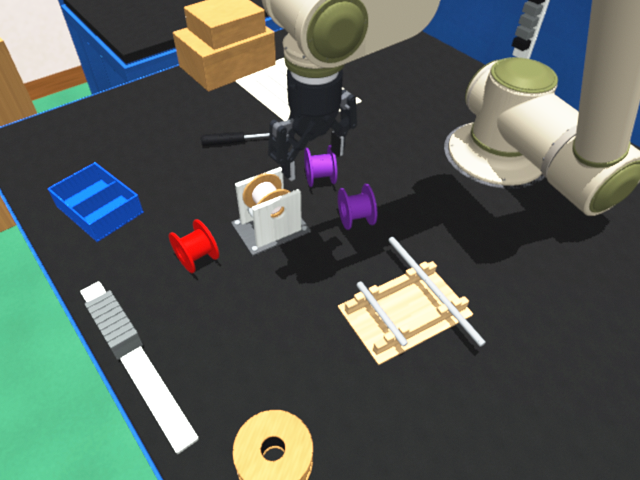

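View pics/side0.png

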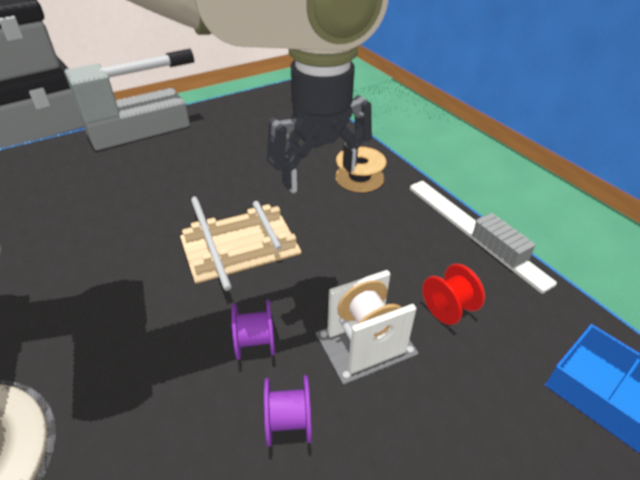

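View pics/wrist0.png

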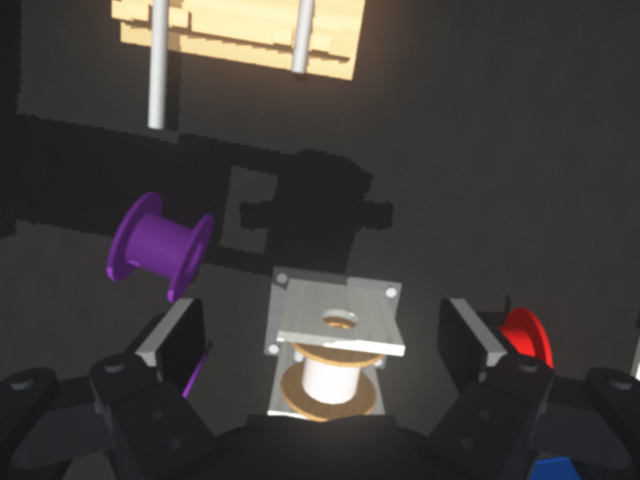

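Scene view: the long axle runs (392,240)–(482,343) and the short one (360,284)–(404,341). The stand with the brown and white reel is at (270,205). The look-alikes are purple reels at (321,167) and (357,206), a red reel at (194,245), and a tan roll at (273,450). I'll check this in close crops.

```bash
python3 - <<'E'
import cv2,numpy as np
S=cv2.imread('pics/scene0.png');D=cv2.imread('pics/side0.png');W=cv2.imread('pics/wrist0.png')
def c(im,x,y,w,h,f): return cv2.resize(im[y:y+h,x:x+w],None,fx=f,fy=f,interpolation=cv2.INTER_CUBIC)
cv2.imwrite('pics/c1.png',np.hstack([c(S,220,150,100,110,4),c(D,310,260,110,125,4)[:440,:400]]))
cv2.imwrite('pics/c2.png',np.hstack([c(S,330,225,160,140,2.5),c(D,170,190,140,140,2.5)]))
cv2.imwrite('pics/c3.png',c(W,90,0,330,420,1.4))
E
```

```text
(no output)
```

View pics/c1.png

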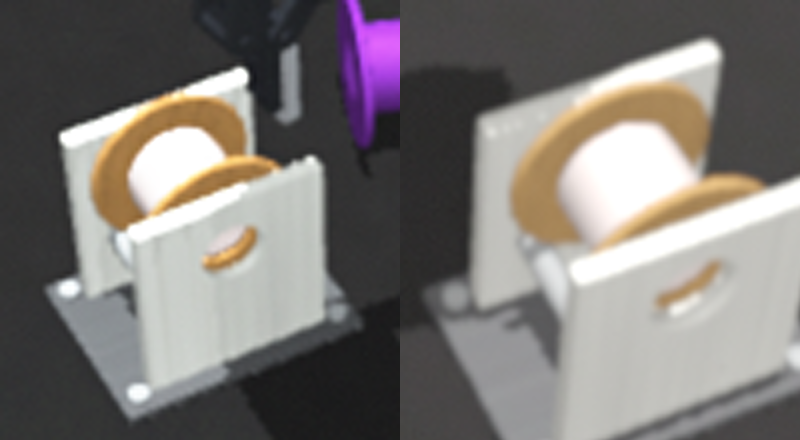

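View pics/c2.png

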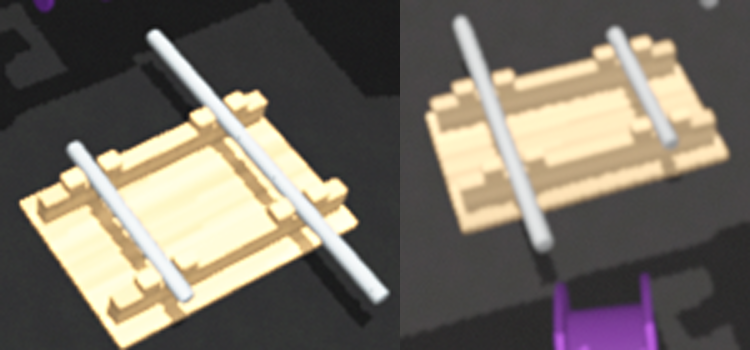

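View pics/c3.png

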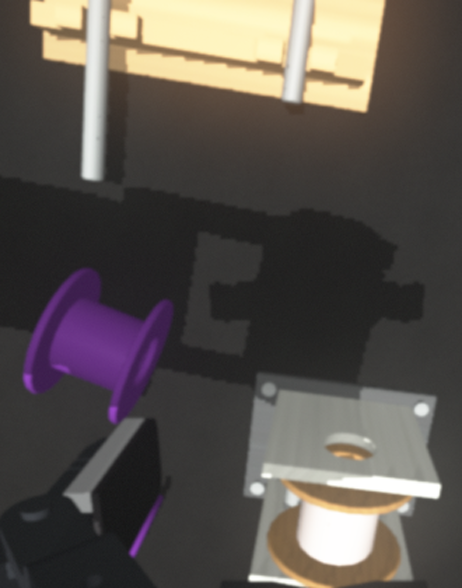

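```bash
cat > m.py <<'E'
from h import *
C={n:json.load(open(f'pics/{n}0.json')) for n in['scene','side','wrist']}
a=[onplane(C['scene'],*p,.036) for p in[(391.2,239),(482.4,343)]]
b=[onplane(C['side'],*p,.036) for p in[(194.4,198.8),(227.2,287.2)]]
w=onplane(C['wrist'],157,127,.036)
print('axle',a,b,w, np.linalg.norm(a[0]-a[1]),np.linalg.norm(b[0]-b[1]))
h1=onplane(C['scene'],277.2,210.7,.08);h2=onplane(C['side'],383,332.5,.08)
h3=onplane(C['wrist'],340,321,.08)
print('holes',h1,h2,h3,np.linalg.norm(h1-h2),(h1+h2)/2,np.degrees(np.arctan2(*(h1-h2)[:2])))
# bright-mask ellipse fit for screw discs in wrist at z~.004
for p in[(282,278),(391,293),(273,349)]: print('bolt',onplane(C['wrist'],*p,.005))
E
python3 m.py
```

```text
axle [array([0.4131531 , 0.06840811, 0.036     ]), array([0.45221484, 0.32185029, 0.036     ])] [array([0.45182572, 0.31881486, 0.036     ]), array([0.41142714, 0.06493384, 0.036     ])] [0.41434996 0.06708225 0.036     ] 0.25643470282772035 0.2570751236112185
holes [ 0.56454551 -0.08819969  0.08      ] [ 0.55157542 -0.1660982   0.08      ] [ 0.56531777 -0.08674294  0.08      ] 0.07897089205453105 [ 0.55806047 -0.12714895  0.08      ] 9.453021169344426
bolt [ 0.51059526 -0.07908409  0.005     ]
bolt [ 0.62063077 -0.09539108  0.005     ]
bolt [ 0.49889944 -0.15965908  0.005     ]
```

```bash
python3 -m jog '[[1,0,0.03,-0.01,0.02],[1,0,0.06,-0.02,0.04],[1,0.01,0.09,-0.03,0.06],[1,0.03,0.12,-0.04,0.08],[1,0.05,0.15,-0.05,0.1],[1,0.06,0.18,-0.06,0.12],[1,0.07,0.21,-0.075,0.14],[1,0.08,0.24,-0.09,0.154],[1,0.09,0.265,-0.1,0.154],[1,0.1,0.283,-0.104,0.154],[1,0.1,0.283,-0.104,0.154],[1,0.1,0.283,-0.104,0.154]]' 80
python3 - <<'E'
from h import *
s=env.observe(); print(s['time_s'],s['position'],s['tool_rot'],s['ft_force'])
cm=env.camera_model('wrist'); im=env.get_image('wrist'); json.dump({k:np.array(v).tolist() for k,v in cm.items()},open('pics/wrist1.json','w')); cv2.imwrite('pics/wrist1.png',im[:,:,::-1])
g=s['position'].copy(); 
print([proj(cm,p) for p in [(.446,.283,.036),(.4325+.0199,.194+.1285,.036),(.4325-.0199,.194-.1285,.036)]])
E
```

```text
time_s: 1.35
position: [0.446, 0.2829, 0.1453]
tool_rot: [[-0.0, 0.153, 0.988], [-0.0, 0.988, -0.153], [-1.0, -0.0, -0.0]]
ft_force: [0.1, 0.2, 0.5]
grip_width: 0.0852
1.35 [0.44602888 0.28286028 0.14527677] [[-2.88770144e-04  1.52732458e-01  9.88267531e-01]
 [-3.30818508e-04  9.88267504e-01 -1.52732550e-01]
 [-9.99999904e-01 -3.71041791e-04 -2.34855426e-04]] [0.05509908 0.21187502 0.47485502]
[(np.float64(321.1058318632261), np.float64(238.59848574822396)), (np.float64(321.6053223172317), np.float64(174.65075408169858)), (np.float64(321.3203247348393), np.float64(508.89562449139993))]
```

View pics/wrist1.png

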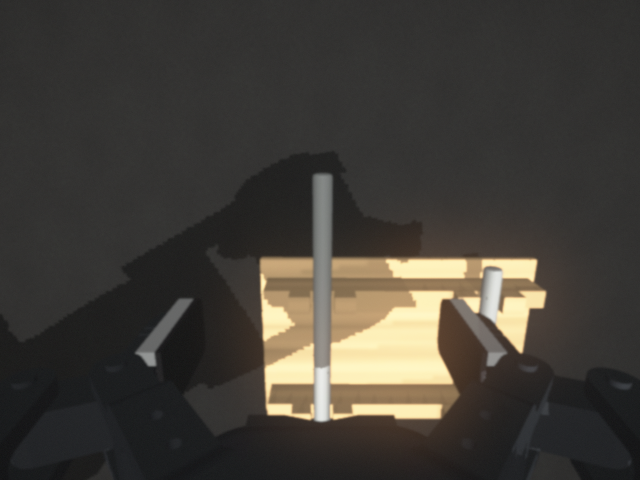

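The wrist view shows the rod end at (322,174), against a prediction of (321.6,174.7). The rod is vertical in the picture, so it is parallel to tool y. Next: descend and grip.

```bash
python3 -m jog '[[1,0.03,0,0,0],[1,0.06,0,0,0],[1,0.085,0,0,0],[1,0.1,0,0,0],[1,0.114,0,0,0],[1,0.114,0,0,0],[-1,0.114,0,0,0],[-1,0.114,0,0,0],[-1,0.114,0,0,0],[-1,0.114,0,0,0],[-1,0.114,0,0,0],[-1,0.114,0,0,0],[-1,0.114,0,0,0],[-1,0.114,0,0,0]]' 80
python3 - <<'E'
from h import *
im=env.get_image('scene'); cv2.imwrite('pics/s2.png',cv2.resize(im[200:380,280:520,::-1],None,fx=3,fy=3))
E
```

```text
time_s: 2.8
position: [0.4461, 0.2831, 0.0315]
tool_rot: [[0.001, 0.153, 0.988], [0.0, 0.988, -0.153], [-1.0, 0.0, 0.001]]
ft_force: [-0.4, 0.4, 2.6]
grip_width: 0.0091
```

View pics/s2.png

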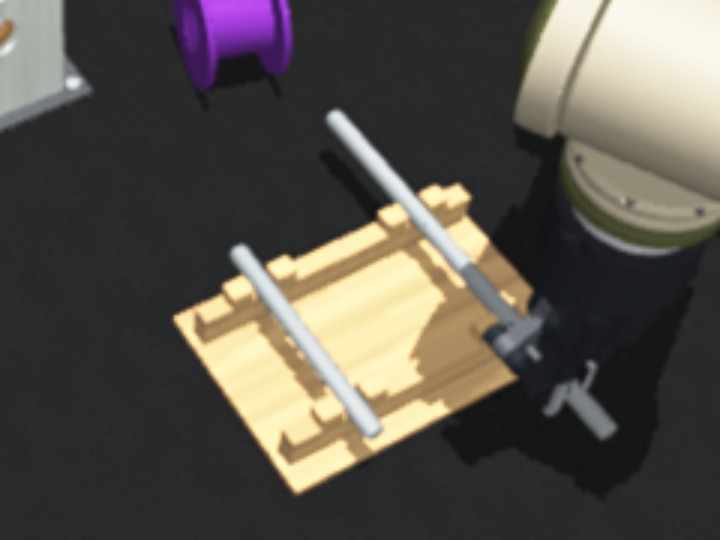

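The scene crop shows the rod held between the fingers, with its far end at crop (335,118) and the short axle untouched. Next: lift.

```bash
python3 -m jog '[[-1,-0.01,0,0,0],[-1,-0.025,0,0,0],[-1,-0.045,0,0,0],[-1,-0.065,0,0,0],[-1,-0.085,0,0,0],[-1,-0.1,0,0,0],[-1,-0.1,0,0,0],[-1,-0.1,0,0,0]]' 100
python3 - <<'E'
from h import *
for n in['scene','side']:
    im=env.get_image(n); cv2.imwrite(f'pics/{n}3.png',im[:,:,::-1])
E
python3 -c "
import cv2,numpy as np
a=cv2.imread('pics/scene3.png')[180:400,300:540];b=cv2.imread('pics/side3.png')[120:340,150:310]
cv2.imwrite('pics/c4.png',cv2.resize(np.hstack([a,b]),None,fx=2,fy=2,interpolation=2))"
```

```text
time_s: 3.65
position: [0.4456, 0.2829, 0.1311]
tool_rot: [[-0.0, 0.153, 0.988], [-0.0, 0.988, -0.153], [-1.0, -0.0, -0.0]]
ft_force: [0.2, 0.2, -2.0]
grip_width: 0.0086
```

View pics/c4.png

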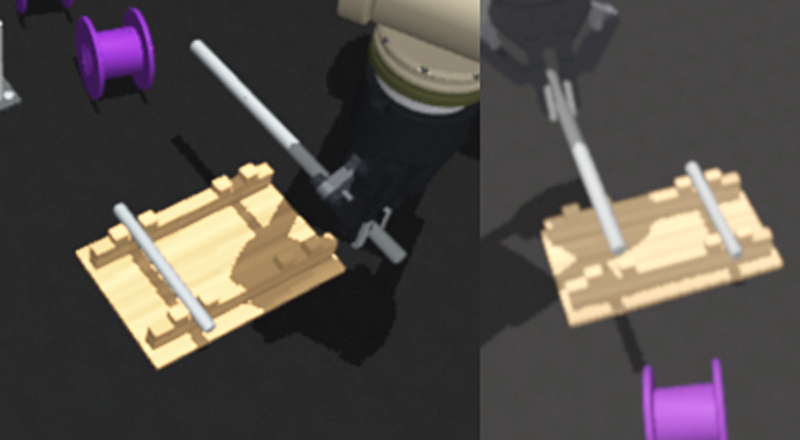

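The rod is lifted, with its far tip at scene (398,202) and side (218,243). I'll triangulate the tip for droop.

```bash
cat >> h.py <<'E'
def tri(rs):
    A=np.zeros((3,3));b=np.zeros(3)
    for o,d in rs:
        d=d/np.linalg.norm(d);P=np.eye(3)-np.outer(d,d);A+=P;b+=P@o
    x=np.linalg.solve(A,b); return x,[np.linalg.norm(np.cross(x-o,d/np.linalg.norm(d))) for o,d in rs]
E
python3 - <<'E'
from h import *
C={n:json.load(open(f'pics/{n}0.json')) for n in['scene','side','wrist']}
print(tri([ray(C['scene'],398,202.5),ray(C['side'],218.5,243.5)]))
s=env.observe();p=s['position'];y=s['tool_rot'][:,1]; print('expected',p+np.array([0,0,.005])-y*.22)
# obstacles in xy
for u,v in[(357,222),(321,180),(194,262)]: print(onplane(C['scene'],u,v,0.0))
u=np.array([.152,.988,0]);S=np.array([.558,-.127,.08])
for k in (.29,.085): print(k,S+u*k)
E
```

```text
(array([0.41147275, 0.06800906, 0.13166933]), [np.float64(0.0005325723902759138), np.float64(0.0005325723902760098)])
expected [0.41172742 0.065422   0.13563184]
[ 0.41082883 -0.02887993  0.        ]
[ 0.38961938 -0.17381596  0.        ]
[ 0.72636732 -0.13939255  0.        ]
0.29 [0.60208 0.15952 0.08   ]
0.085 [ 0.57092 -0.04302  0.08   ]
```

```bash
python3 -m jog '[[-1,0,0,0.015,0],[-1,0,0,0.04,0],[-1,0,0,0.07,0],[-1,0,0,0.1,0],[-1,0,-0.01,0.13,0],[-1,0.01,-0.03,0.15,0],[-1,0.02,-0.05,0.165,0],[-1,0.03,-0.07,0.1735,0],[-1,0.04,-0.085,0.1735,0],[-1,0.05,-0.095,0.1735,0],[-1,0.052,-0.098,0.1735,0],[-1,0.052,-0.098,0.1735,0],[-1,0.052,-0.098,0.1735,0]]'
python3 - <<'E'
from h import *
for n in['scene','side','wrist']:
    im=env.get_image(n); cv2.imwrite(f'pics/{n}4.png',im[:,:,::-1])
S=cv2.imread('pics/scene4.png');D=cv2.imread('pics/side4.png')
cv2.imwrite('pics/c5.png',cv2.resize(np.hstack([S[140:290,200:330],D[220:370,300:430]]),None,fx=3,fy=3,interpolation=2))
E
```

```text
time_s: 5.05
position: [0.6025, 0.1602, 0.0797]
tool_rot: [[0.001, 0.153, 0.988], [0.0, 0.988, -0.153], [-1.0, 0.0, 0.001]]
ft_force: [-0.5, 1.0, -1.1]
grip_width: 0.0092
```

View pics/c5.png

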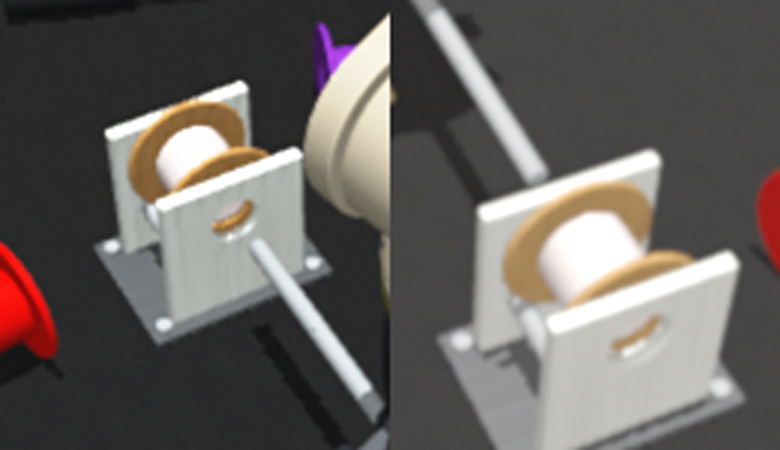

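View pics/wrist4.png

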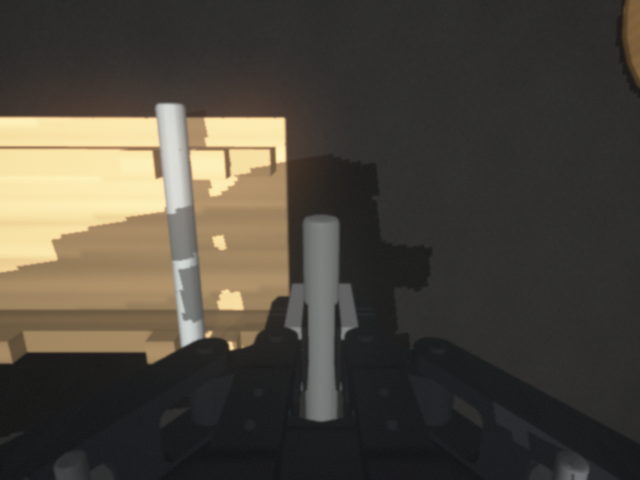

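View pics/scene4.png

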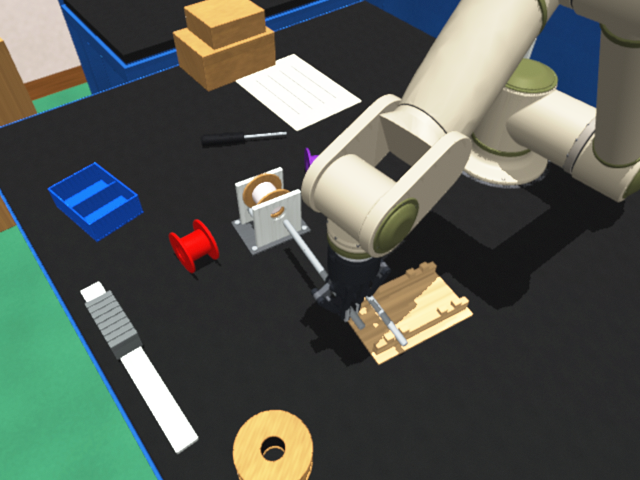

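```bash
python3 - <<'E'
from h import *
S=cv2.imread('pics/scene4.png');D=cv2.imread('pics/side4.png')
a=cv2.resize(S[190:235,255:300],None,fx=9,fy=9,interpolation=cv2.INTER_CUBIC);b=cv2.resize(D[315:350,360:405],None,fx=9,fy=9,interpolation=cv2.INTER_CUBIC)
b=cv2.copyMakeBorder(b,0,90,0,0,0)
im=np.hstack([a,b]).astype(float); im=np.clip((im-40)*1.1,0,255)
cv2.imwrite('pics/c6.png',im)
C={n:json.load(open(f'pics/{n}0.json')) for n in['scene','side','wrist']}
print(tri([ray(C['scene'],285.7,221),ray(C['side'],349,278)]))
s=env.observe();p=s['position'];y=s['tool_rot'][:,1]; print('expected',p+np.array([0,0,.005])-y*.22, s['time_s'])
E
```

```text
(array([ 0.56866193, -0.05603127,  0.08155737]), [np.float64(0.00033035444458637974), np.float64(0.00033035444458651917)])
expected [ 0.56895339 -0.05721987  0.08473058] 5.2[ WARN:0@0.665] global loadsave.cpp:1063 imwrite_ Unsupported depth image for selected encoder is fallbacked to CV_8U.
```

View pics/c6.png

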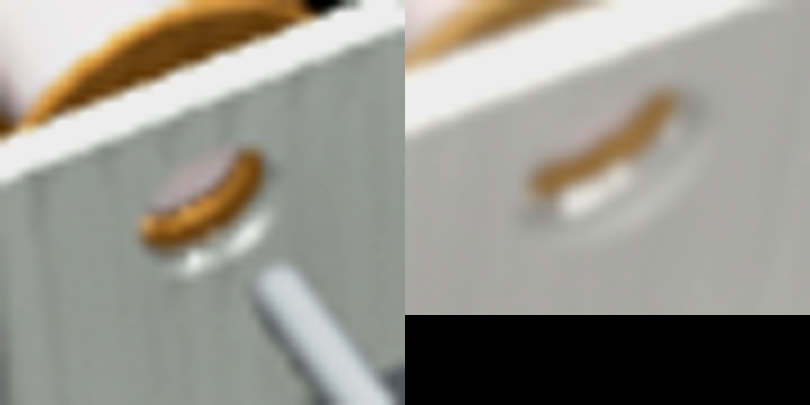

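```bash
python3 - <<'E'
from h import *
C={n:json.load(open(f'pics/{n}0.json')) for n in['scene','side','wrist']}
h1=onplane(C['scene'],277.9,213.5,.08);h2=onplane(C['side'],383.1,333.6,.08)
print(h1,h2,(h1+h2)/2,np.linalg.norm(h1-h2),np.degrees(np.arctan2(*(h1-h2)[:2])))
S=(h1+h2)/2
u=np.array([.150,.9887]);n=np.array([.9887,-.150])
for nm,p in (('tip',[.5687,-.056]),('tcp',env.observe()['position'][:2])): print(nm,(p-S[:2])@u,(p-S[:2])@n)
# predicted hole outline with this pose
for sgn,cam in((1,'scene'),(-1,'side')):
    c=S+np.r_[u*0.04*sgn,0]
    q=[proj(C[cam],c+np.r_[n*np.cos(t),0]*.016+np.array([0,0,np.sin(t)*.016])) for t in np.arange(0,6.28,.05)]
    q=np.array(q);print(cam,q.min(0),q.max(0))
E
```

```text
[ 0.56774885 -0.08144443  0.08      ] [ 0.55054201 -0.16767614  0.08      ] [ 0.55914543 -0.12456028  0.08      ] 0.08793169994438246 11.284690254723799
tip 0.06921873793808325 -0.000837440813792236
tcp 0.2880529753453214 0.00015966067997847825
scene [270.19499366 205.02750995] [285.56582075 218.46502441]
side [372.93138599 323.16432852] [393.00970824 338.74095419]
```

Tip is 69 mm from the stand's middle, lateral error under 1 mm, height 81.6 mm. I'll lower it 1.5 mm and insert slowly, in stages.

```bash
python3 -m jog '[[-1,0.0015,-0.005,0,0],[-1,0.0015,-0.015,0,0],[-1,0.0015,-0.025,0,0],[-1,0.0015,-0.035,0,0],[-1,0.0015,-0.045,0,0],[-1,0.0015,-0.055,0,0],[-1,0.0015,-0.06,0,0],[-1,0.0015,-0.06,0,0]]'
python3 - <<'E'
from h import *
for n in['scene','side']:
    im=env.get_image(n); cv2.imwrite(f'pics/{n}5.png',im[:,:,::-1])
S=cv2.imread('pics/scene5.png');D=cv2.imread('pics/side5.png')
cv2.imwrite('pics/c7.png',cv2.resize(np.hstack([S[160:260,230:320],D[260:360,320:410]]),None,fx=4,fy=4,interpolation=2))
E
```

```text
time_s: 6.0
position: [0.5932, 0.0995, 0.0779]
tool_rot: [[0.0, 0.154, 0.988], [0.0, 0.988, -0.154], [-1.0, 0.0, 0.0]]
ft_force: [0.7, 0.8, -1.2]
grip_width: 0.0086
```

View pics/c7.png

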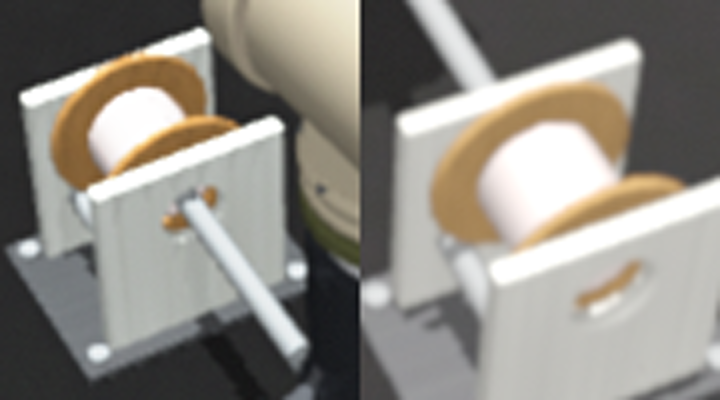

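The rod passes through the near plate's hole, at crop (190,200) on the left, with no contact force. It sits slightly high, so I'll lower it 2 mm and continue.

```bash
python3 -m jog '[[-1,0.002,-0.008,0,0],[-1,0.002,-0.018,0,0],[-1,0.002,-0.028,0,0],[-1,0.002,-0.038,0,0],[-1,0.002,-0.048,0,0],[-1,0.002,-0.058,0,0],[-1,0.002,-0.068,0,0],[-1,0.002,-0.07,0,0],[-1,0.002,-0.07,0,0]]'
python3 - <<'E'
from h import *
for n in['scene','side']:
    im=env.get_image(n); cv2.imwrite(f'pics/{n}6.png',im[:,:,::-1])
S=cv2.imread('pics/scene6.png');D=cv2.imread('pics/side6.png')
cv2.imwrite('pics/c8.png',cv2.resize(np.hstack([S[160:260,230:320],D[260:360,320:410]]),None,fx=4,fy=4,interpolation=2))
E
```

```text
time_s: 7.0
position: [0.5825, 0.0307, 0.0759]
tool_rot: [[0.0, 0.154, 0.988], [0.0, 0.988, -0.154], [-1.0, 0.0, 0.0]]
ft_force: [-0.8, 1.1, -1.5]
grip_width: 0.0089
```

View pics/c8.png

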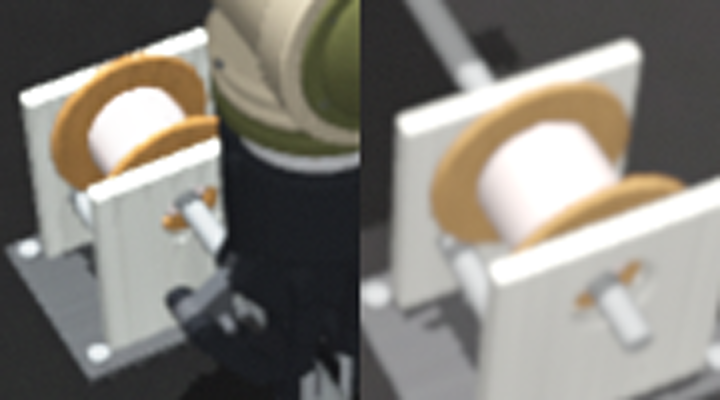

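The rod passes through both holes; the tip shows in the side view at crop (635,340), with no force. I'll finish the travel and then lower it.

```bash
python3 -m jog '[[-1,0,-0.008,0,0],[-1,0,-0.018,0,0],[-1,0,-0.028,0,0],[-1,0,-0.038,0,0],[-1,0,-0.048,0,0],[-1,0,-0.058,0,0],[-1,0,-0.066,0,0],[-1,0,-0.068,0,0],[-1,0,-0.068,0,0]]'
python3 -m jog '[[-1,0.002,0,0,0],[-1,0.004,0,0,0],[-1,0.006,0,0,0],[-1,0.006,0,0,0]]'
python3 - <<'E'
from h import *
C={n:json.load(open(f'pics/{n}0.json')) for n in['scene','side','wrist']}
for n in['scene','side']:
    im=env.get_image(n); cv2.imwrite(f'pics/{n}7.png',im[:,:,::-1])
S=cv2.imread('pics/scene7.png');D=cv2.imread('pics/side7.png')
cv2.imwrite('pics/c9.png',cv2.resize(np.hstack([S[150:300,200:330],D[260:410,310:440]]),None,fx=3,fy=3,interpolation=2))
E
```

```text
time_s: 8.0
position: [0.572, -0.0364, 0.0758]
tool_rot: [[-0.0, 0.154, 0.988], [0.0, 0.988, -0.154], [-1.0, 0.0, -0.0]]
ft_force: [0.2, -0.8, -1.9]
grip_width: 0.009
time_s: 8.4
position: [0.5719, -0.0358, 0.0694]
tool_rot: [[-0.001, 0.153, 0.988], [0.0, 0.988, -0.153], [-1.0, 0.0, -0.001]]
ft_force: [-0.2, -0.1, -0.9]
grip_width: 0.0088
```

View pics/c9.png

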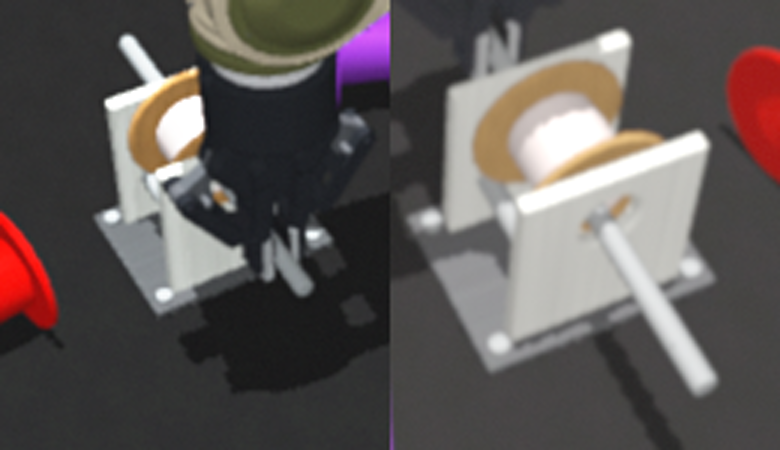

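```bash
python3 - <<'E'
from h import *
C={n:json.load(open(f'pics/{n}0.json')) for n in['scene','side','wrist']}
t,e=tri([ray(C['scene'],242.3,164),ray(C['side'],415,387)]);print(t,e)
p=env.observe()['position'];u=np.array([.152,.988,0]);print('center along',(t-np.array([.5585,-.126,.08]))@u+.13)
E
python3 -m jog '[[-1,0.001,0,0,0],[-1,0.002,0,0,0],[-1,0.003,0,0,0],[-1,0.003,0,0,0]]'
```

```text
[ 0.53862463 -0.25118753  0.07042535] [np.float64(0.0008811002841312773), np.float64(0.000881100284131188)]
center along 0.0032936684610094247
time_s: 8.9
position: [0.5719, -0.0361, 0.0667]
tool_rot: [[-0.0, 0.153, 0.988], [0.0, 0.988, -0.153], [-1.0, 0.0, -0.0]]
ft_force: [0.2, 0.5, -1.6]
grip_width: 0.0091
```

Rod centre is about 3 mm from the stand's middle and nearly resting. Next: release and retreat.

```bash
python3 -m jog '[[-0.6,0,0,0,0],[-0.4,0,0,0,0],[-0.2,0,0,0,0],[0,0,0,0,0],[0.2,0,0,0,0],[0.2,0,0,0,0],[0.2,0,0,0,0],[0.2,-0.02,0,0,0],[0.2,-0.05,0,0,0],[0.2,-0.09,0.01,0,0],[0.2,-0.13,0.04,0,0],[0.2,-0.15,0.08,0,0],[0.2,-0.16,0.12,0,0],[0.2,-0.16,0.15,0,0],[0.2,-0.16,0.17,0,0],[0.2,-0.16,0.18,0,0],[0.2,-0.16,0.18,0,0],[0.2,-0.16,0.18,0,0]]'
python3 - <<'E'
from h import *
for n in['scene','side']:
    im=env.get_image(n); cv2.imwrite(f'pics/{n}8.png',im[:,:,::-1])
S=cv2.imread('pics/scene8.png');D=cv2.imread('pics/side8.png')
cv2.imwrite('pics/c10.png',cv2.resize(np.hstack([S[150:300,200:330],D[260:410,310:440]]),None,fx=3,fy=3,interpolation=2))
E
```

```text
time_s: 10.7
position: [0.5996, 0.141, 0.2267]
tool_rot: [[-0.0, 0.154, 0.988], [-0.0, 0.988, -0.154], [-1.0, -0.0, -0.0]]
ft_force: [0.3, -0.3, 0.3]
grip_width: 0.0513
```

View pics/c10.png

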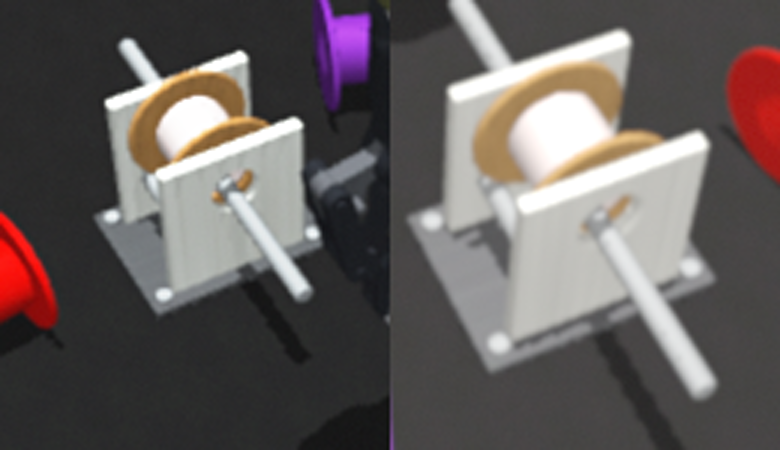

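View pics/side8.png

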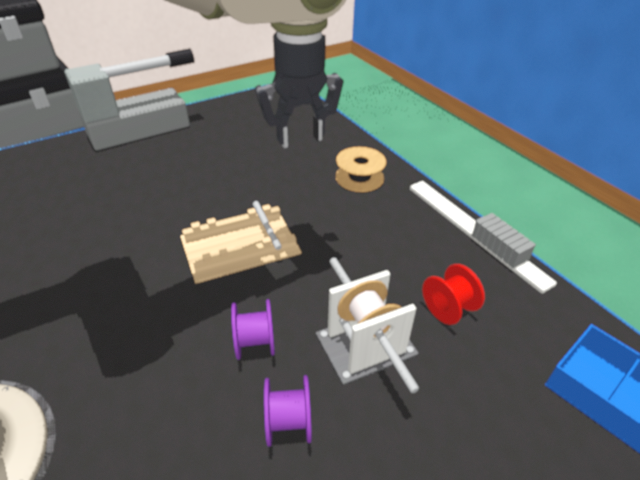

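The axle lies through both plates and the reel: scene ends (242,164) and (301,247), side ends (332,262) and (415,387). The short axle is in the rack and the gripper is clear. A final numeric check:

```bash
python3 - <<'E'
from h import *
C={n:json.load(open(f'pics/{n}0.json')) for n in['scene','side','wrist']}
a,e=tri([ray(C['scene'],242.3,164),ray(C['side'],415,387.5)]);b,f=tri([ray(C['scene'],300.7,247.3),ray(C['side'],332,262)])
S=np.array([.5585,-.126,.08]);u=np.array([.152,.988,0]);n=np.array([.988,-.152,0]);m=(a+b)/2-S
print(a,b,np.linalg.norm(a-b),'along',m@u,'lat',m@n,'z',m[2])
i=env.get_image('side').astype(int);print('moved px since', np.abs(i-cv2.imread('pics/side8.png')[:,:,::-1])[240:400,300:440].max())
s0=cv2.imread('pics/side0.png').astype(int);print('short axle diff',np.abs(s0-i[:,:,::-1])[200:250,250:285].mean())
print(env.close_job())
E
```

```text
[ 0.53837965 -0.25160049  0.07001893] [5.75642651e-01 4.04575336e-04 6.47401382e-02] 0.2547998257286092 along 0.00017091163878538496 lat -0.001532092209042193 z -0.012620468331473594
moved px since 7
short axle diff 9.922857142857143
the job is handed in; nothing more can be done
None
```

I slid the long axle through both side plates and the reel, let go of it, backed the arm well clear and handed the job in at about 11 s of the 38 s allowed. No verdict was reported.

| Last check, from two camera views | Measured | Limit |
|---|---|---|
| Axle centre along the stand's hole axis | 0.2 mm from the middle | 42 mm |
| Axle centre sideways | -1.5 mm | 15 mm |
| Axle centre height | -12.6 mm | 15 mm |

- **Height:** this is the thinnest margin. The axle resting in the holes should sit about 10 mm low, so roughly 2 to 3 mm of the reading is probably measurement error.
- **Rod length:** the measured end points gave 255 mm for the 260 mm rod, so the figures are good to a few millimetres.
- **Stand position:** my two estimates of the stand's hole axis disagreed. The plates came out 79 mm apart and then 88 mm, where 80 mm is correct. I used a middle position taken between the two estimates. The sideways position was much less affected.
- **Axle at rest:** pixels around the stand barely changed between the last two pictures.
- **Short axle and reel:** the short axle is still in its rack place and the reel still between the plates, both by eye only. A pixel comparison of the short axle area differed by about 10 grey levels. I put that down to the changed shadows but did not measure its position.
- **Forces:** the wrist readings I took after each move stayed under 3 N.

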